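# Count bed-bolt spacers through the gate of a counting tray

## Robot

A 6-joint arm with a two-finger parallel gripper is mounted at the origin on the work surface. World frame = base frame: x ahead of the robot, y to its left, z up, the work surface at z = 0. Lengths are in m, angles in rad, forces in N, time in s.
With the tool pointing down it reaches from about 0.4 to 0.825 m from the base axis. Payload 7 kg.
Tool frame: the origin (TCP) lies on the mounting face of the last link; the fingertips stand 178 mm ahead of it and the grasp point (between the pads) lies arm.grip_depth ahead of it (arm.grip_depth is the distance from the TCP to the grasp point, in m); z points along the fingers, y is the direction in which the jaws open and shut (so a half turn about z gives the same grasp; the last joint's range is limited). The gripper opens to 88 mm and grips with 3 to 60 N. Pads are 19 mm wide; open, the fingers measure 130 mm over their backs; the gripper's body (78 mm by 193 mm) begins 47 mm behind the grasp point.
Start: joints at [1.421, 0.359, 0.012, 0, -1.224, -0.288], TCP at [0.286, 0.611, 0.405] pointing down, gripper open.
Joint ranges: [-3.07, 3.07], [-1.43, 2.12], [-1.02, 1.25], [-3.03, 1.67], [-3.05, -0], [-3.03, 3.03]. Speed limits (rad/s): [2.39, 2.39, 3.01, 3.14, 3.14, 3.14].

## Interface

Orientations are given as [roll, pitch, yaw] about the fixed x, y, z axes, in that order (R = Rz(yaw) Ry(pitch) Rx(roll)).
In Python, from station import arm gives the robot as it stands.
- The arm moves only by the tool carry_out, never from a script. Its argument "targets" is a list that holds one entry, the list of rows, each a list of 7 numbers: the turn, a rotation vector about the tool's x, y, z in units of 8 degrees (1.0 is 8 degrees), then the shift along the tool's x, y, z in units of 2.5 cm (1.0 is 2.5 cm), then the opening, from -1 (shut) to 1 (fully open). A call has 1 to 20 rows; each row shifts and turns the commanded pose from where the row before left it, along the tool's axes as they then stand; what a row does not reach is not made up. A row lasts 1/8 s, in which the tool goes at most 62.5 mm and 10.7 degrees, less where a joint would pass 70% of its speed; a pose out of reach is approached as far as the arm can. A call with a number of a shift or a turn outside -1 to 1 is refused whole. A call with a gripper value outside its range is refused whole. The fingers move at their own pace and stop on an object; "squeeze" is the grip in N (left out, the last holds). Time passes only in rows, so rows that do not move let the fingers close. It gives the time, the measured TCP pose, the force and the opening at its end, in the units of the state.
- arm.get_state(): the state, without advancing time (a new reading comes with each control period).
- arm.grab_frame(name): name is "side" or "top" or "wrist"; returns (picture, depth): 400x640x3 uint8, red, green, blue; 400x640 float32, m along the optical axis (not along the pixel's ray), 0 where there is no reading.
- arm.camera_model(name): a dict with "camera_matrix" (3x3 intrinsics, pixels), "world_from_camera" (4x4, takes a point from camera to world coordinates). Camera axes: x right, y down, z forward; pixel columns grow to the right and rows downward; lengths in m; the calibration is good to about 2 mm. A picture is of the moment at which its call begins: read the wrist's pose just before it. camera_model takes no time and is no camera call; for the wrist camera it gives the pose at the moment of the call.
- arm.job_done(): hands the job in, once; it reports no verdict.
Trained networks look in the newest picture that a camera, given by its name, has taken for a name from the list of things; names that differ only in an ending like _2 or _b are one class to them, and where a whole thing is asked for, a point or a joint stands for the part that bears it (a point fixed in the world has none). Each returns a list of dicts, best first, with "conf" (0 to 1); they miss things now and then, are a little off and sometimes report something else, mostly with a low value. They report only what shows in the picture. A call takes as long as a camera call. They do not tell look-alikes from the thing itself.
- arm.spot_in(camera, query): "point" ([row, column] in pixels, amid what is visible of it).
- arm.landmark_of(camera, query): "point" ([row, column] in pixels: a listed point, or the origin of a listed thing).
The state is a dict: "t": time; "q": joint angles; "qd": joint speeds; "joint_efforts": joint torques, N m; "eef_pos": TCP position; "ee_rot": TCP orientation; "force": force on the tool from outside, world axes, zero at the start; "moment": the same for the moment, N m; "width": finger opening in m.
Only numpy, scipy, OpenCV 4.12 (cv2) and the standard library are available. Lean on these libraries where they do the work, as an engineer would, in place of code of your own. Each camera call takes 0.05 s, during which the arm holds its last target.

## Task

Sweep the three steel spacers lying on the plywood counting tray through the narrow gate in its fence, one at a time, so that each drops into the slot behind the gate before the next one follows. Push them along the tray with the fingertips, do not lift them over, and leave the wooden drawer knob and the bolt on the tray standing where they are.

Things in the scene. Friction and masses are not known exactly. Their poses are not given: they have to be found in the camera images.
- gate (a point): Middle of the gate in the fence of the fixed plywood counting tray, at deck level, at the deck's edge over the slot. x is level and points through the gate from deck to slot, y left along the gate, z up. The gate is a 48 mm gap between posts 16 mm high that stand at x = -12 to 0 mm. The fence (16 mm high) slants back from them to x = -47 mm at y = +/-150 mm: a shallow funnel.
- deck (a point): Middle of the tray's flat level deck, on its top, 70 mm above the bench; axes as the gate's; 120 mm before the gate point. The plywood deck reaches from 114 mm behind this point (-x) to the slot's edge at the gate, and 150 mm to either side; rims at its rear and sides are 14 mm high, 12 mm thick.
- slot (a point): Centre of the slot's floor, 62 mm below the deck and 47 mm beyond the gate point. The slot is an open pocket with upright walls that begins at the deck's edge: 94 mm long along the gate's x, 64 mm wide along its y; axes as the gate's.
- spacer1_c (a point): Centre (half-way up) of loose steel spacer 1 of three identical ones: a flat ring lying on the deck, 36 mm outside diameter, 13 mm bore, 10 mm thick, about 70 g; its centre is 5 mm above the deck. z is its axis.
- spacer2_c (a point): Centre (half-way up) of loose steel spacer 2 of three identical ones: a flat ring lying on the deck, 36 mm outside diameter, 13 mm bore, 10 mm thick, about 70 g; its centre is 5 mm above the deck. z is its axis.
- spacer3_c (a point): Centre (half-way up) of loose steel spacer 3 of three identical ones: a flat ring lying on the deck, 36 mm outside diameter, 13 mm bore, 10 mm thick, about 70 g; its centre is 5 mm above the deck. z is its axis.
- knob: Turned dark-wood drawer knob, loose, standing on the deck among the spacers: 26 mm largest diameter, 28 mm high, about 30 g. Origin at the centre of its foot, z up. To be left standing.
- bolt: Dark steel bolt, loose, standing on its head near the rear rim of the deck, far from the gate: head 22 mm across and 8 mm high, shank 10 mm in diameter, 35 mm high in all. Origin at the centre of its underside, z up. To be left standing.
Things that resemble listed ones, but are neither listed nor needed, are in the scene too. Leave any green look-alike of the bolt alone.

How it is judged:
By the outcome, as a careful person would: the job done as asked, in the order asked, and still so for the second after the job is handed in, with the robot touching nothing.
It also fails if it takes over 72 s, if anything falls off the work surface, if the arm or the gripper's body presses on something with over 40 N, if the wrist force passes 120 N, or if a joint passes its speed limit or range.

## Working session

There is one attempt and no reset: what is moved stays moved. The work goes in short steps, Python scripts to look and compute and a tool call to move; the robot and the scene stay as the last step left them, time stands still between calls to the robot, and variables do not carry over. Pictures are saved under pics/ and viewed, and the job is handed in when it is done.

Besides the shell and the picture viewer there is one more tool, called in YAML: its name, and indented under it one key for each argument. carry_out: Moves the arm, as the interface text tells. Its arguments: {"type":"object","properties":{"targets":{"type":"array"},"squeeze":{"type":"number"}},"required":["targets"]}

```bash
mkdir -p pics; ls; python3 - <<'E'
from station import arm
import cv2,numpy as np
s=arm.get_state(); print(s['t'],s['eef_pos'],s['ee_rot'],s['width'],arm.grip_depth)
for n in ['top','side']:
    p,d=arm.grab_frame(n); cv2.imwrite(f'pics/{n}0.png',p[:,:,::-1]); np.save(f'{n}0.npy',d)
    m=arm.camera_model(n); print(n,m['camera_matrix'],np.round(m['world_from_camera'],4).tolist())
    for q in ['gate','deck','slot','spacer1_c','knob','bolt']:
        try: print(q,[(np.round(r['point']).tolist(),round(r['conf'],2)) for r in arm.landmark_of(n,q)])
        except Exception as e: print(q,e)
E
```

```text
pics
0.0 [0.28609378 0.61116672 0.4037142 ] [ 3.13992937e+00 -1.77309229e-04 -4.37923087e-01] 0.08763274746566979 0.1593
top [[434.23266061   0.         321.93209617]
 [  0.         434.23266061 197.50985956]
 [  0.           0.           1.        ]] [[-0.0116, -0.9897, 0.1427, 0.5599], [-0.9987, 0.0186, 0.0474, 0.0299], [-0.0496, -0.1419, -0.9886, 0.7477], [0.0, 0.0, 0.0, 1.0]]
gate [([287.0, 282.0], 0.72)]
deck [([208.0, 290.0], 0.69), ([218.0, 233.0], 0.44)]
slot [([314.0, 280.0], 0.59)]
spacer1_c [([202.0, 267.0], 0.7)]
knob [([222.0, 232.0], 0.69)]
bolt [([109.0, 282.0], 0.7), ([148.0, 294.0], 0.67)]
side [[413.28906319   0.         325.92590994]
 [  0.         413.28906319 195.77467679]
 [  0.           0.           1.        ]] [[-0.8587, -0.273, 0.4337, 0.35], [-0.5119, 0.4971, -0.7006, 0.5061], [-0.0243, -0.8236, -0.5667, 0.4236], [0.0, 0.0, 0.0, 1.0]]
gate [([239.0, 367.0], 0.7), ([208.0, 298.0], 0.4)]
deck [([205.0, 298.0], 0.75)]
slot [([292.0, 398.0], 0.6)]
spacer1_c [([218.0, 278.0], 0.65)]
knob [([248.0, 269.0], 0.58), ([207.0, 298.0], 0.28)]
bolt [([189.0, 247.0], 0.52)]
```

View pics/top0.png

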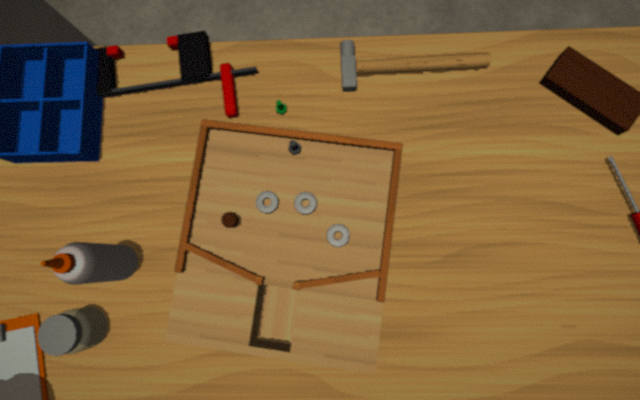

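View pics/side0.png

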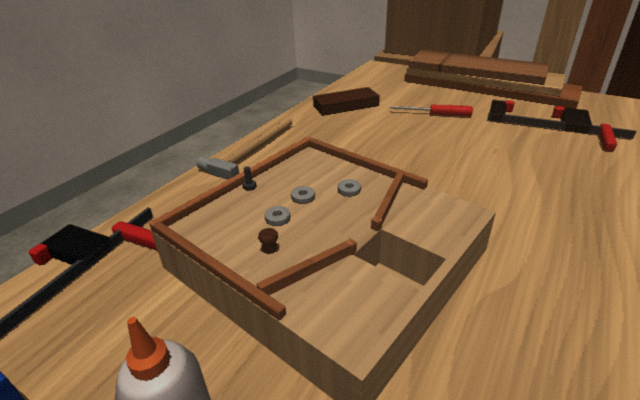

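```bash
cat > h.py <<'E'
from station import arm
import cv2,numpy as np
def ortho(n,p,z,x0=.35,x1=.8,y0=-.15,y1=.3,s=1300):
    # image: row down = -x, col right = -y
    m=arm.camera_model(n);K=np.array(m['camera_matrix']);T=np.linalg.inv(np.array(m['world_from_camera']))
    s=s
    A=np.array([[0,-1/s,x1],[-1/s,0,y1],[0,0,z],[0,0,1]])
    H=K@T[:3]@A
    return cv2.warpPerspective(p,H,(int((y1-y0)*s),int((x1-x0)*s)),flags=cv2.INTER_CUBIC|cv2.WARP_INVERSE_MAP)
def proj(n,P):
    m=arm.camera_model(n);K=np.array(m['camera_matrix']);T=np.linalg.inv(np.array(m['world_from_camera']))
    c=K@(T[:3,:3]@np.array(P)+T[:3,3]);return c[:2]/c[2]
def back(n,uv,z):
    m=arm.camera_model(n);K=np.array(m['camera_matrix']);T=np.array(m['world_from_camera'])
    d=T[:3,:3]@np.linalg.inv(K)@np.array([uv[0],uv[1],1]);return T[:3,3]+d*(z-T[2,3])/d[2]
E
python3 - <<'E'
from h import *
p=cv2.imread('pics/top0.png'); d=np.load('top0.npy')
cv2.imwrite('pics/o0.png',ortho('top',p,.07))
hsv=cv2.cvtColor(p,cv2.COLOR_BGR2HSV)
m=((hsv[...,1]<60)&(hsv[...,2]>90)).astype(np.uint8)
n,l,st,c=cv2.connectedComponentsWithStats(m)
for i in range(1,n):
    if 40<st[i,4]<900 and 150<c[i][0]<420 and 110<c[i][1]<300: print(st[i],c[i],back('top',c[i],.08))
for q,uv,z in [('gate',(282,287),.07),('deck',(290,208),.07),('slot',(280,314),.008)]: print(q,back('top',uv,z))
for q,uv,z in [('gate',(367,239),.07),('deck',(298,205),.07),('slot',(398,292),.008),('bolt',(247,189),.07),('knob',(269,248),.07)]: print('side',q,back('side',uv,z))
E
```

```text
[256 191  22  22 312] [266.75       201.79487179] [0.65105841 0.14839267 0.08      ]
[295 192  22  22 313] [305.09904153 202.7827476 ] [0.64841071 0.08827638 0.08      ]
[327 224  22  23 329] [337.62917933 235.16717325] [0.59741834 0.03854587 0.08      ]
gate [0.51956673 0.12563373 0.07      ]
deck [0.64186226 0.11311452 0.07      ]
slot [0.47174484 0.13767364 0.008     ]
side gate [0.52261733 0.12862754 0.07      ]
side deck [0.64437831 0.10917302 0.07      ]
side slot [0.47011737 0.13876534 0.008     ]
side bolt [0.73822959 0.11224427 0.07      ]
side knob [0.62420988 0.20556471 0.07      ]
```

View pics/o0.png

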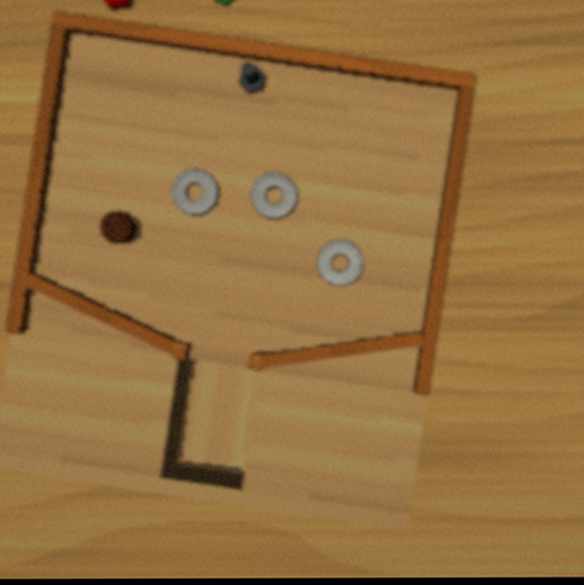

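```bash
cat >> h.py <<'E'
def W(g,th,P): # gate-frame -> world
    c,s=np.cos(th),np.sin(th);P=np.atleast_2d(P)
    return np.c_[g[0]+c*P[:,0]-s*P[:,1], g[1]+s*P[:,0]+c*P[:,1], .07+P[:,2]]
def overlay(n,p,g,th):
    o=cv2.resize(p,None,fx=3,fy=3,interpolation=cv2.INTER_CUBIC)
    L=[[(-234,-150,14),(-234,150,14)],[(-246,-162,14),(-246,162,14)],[(-234,150,14),(-47,150,14)],[(-234,-150,14),(-47,-150,14)],
       [(0,-24,0),(0,24,0)],[(-12,24,16),(0,24,16)],[(-12,-24,16),(0,-24,16)],[(0,-32,0),(94,-32,0),(94,32,0),(0,32,0)]]
    for l in L:
        q=np.array([proj(n,x) for x in W(g,th,np.array(l)/1000.)])
        cv2.polylines(o,[np.int32(np.round((q*3+1)*8))],False,(0,255,0),1,cv2.LINE_AA,3)
    return o
E
python3 - <<'E'
from h import *
g=(.5215,.128);th=np.pi-np.radians(8.5)
o=overlay('top',cv2.imread('pics/top0.png'),g,th)[340:1080,480:1240]
cv2.imwrite('pics/ov1.png',cv2.resize(o,(600,584)))
o=overlay('side',cv2.imread('pics/side0.png'),g,th)[380:980,420:1500]
cv2.imwrite('pics/ov2.png',cv2.resize(o,(800,444)))
E
```

```text
(no output)
```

View pics/ov1.png

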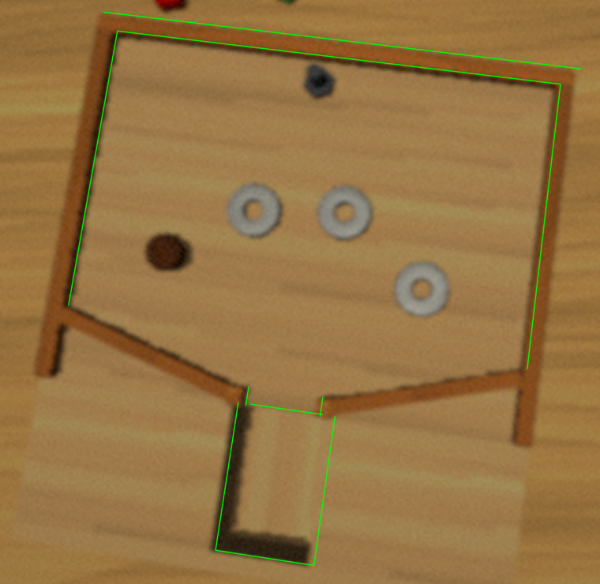

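View pics/ov2.png

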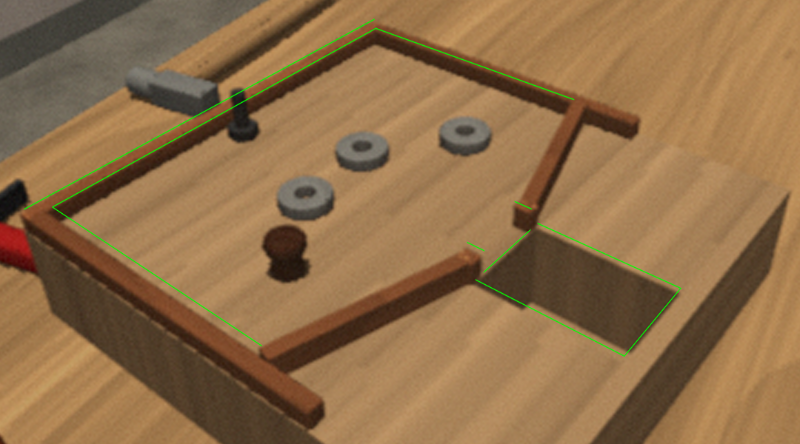

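```bash
cat >> h.py <<'E'
from scipy.spatial.transform import Rotation as Ro
G=(.521,.1275);TH=np.pi-np.radians(8.5)
def inG(P):
    d=np.array(P)[:2]-np.array(G);c,s=np.cos(TH),np.sin(TH);return np.array([c*d[0]+s*d[1],-s*d[0]+c*d[1]])*1000
def rings(n='top',p=None,lo=-260,hi=5):
    if p is None: p=cv2.cvtColor(arm.grab_frame(n)[0],cv2.COLOR_RGB2BGR)
    hsv=cv2.cvtColor(p,cv2.COLOR_BGR2HSV);m=((hsv[...,1]<60)&(hsv[...,2]>90)).astype(np.uint8)
    N,l,st,c=cv2.connectedComponentsWithStats(m);out=[]
    for i in range(1,N):
        if 100<st[i,4]<500:
            g=inG(back(n,c[i],.08))
            if lo<g[0]<60 and abs(g[1])<150: out.append((g.round(1).tolist(),int(st[i,4])))
    return out,p
def plan(xy,phi,tipz,cur=None):
    """xy mm gate frame of gripper centre, phi deg direction of tool y in gate frame, tipz mm above deck"""
    if cur is None:
        s=arm.get_state();cur=(np.array(s['eef_pos']),Ro.from_euler('xyz',s['ee_rot']))
    pos,R=cur
    tgt=W(G,TH,[[xy[0]/1e3,xy[1]/1e3,tipz/1e3+.178]])[0]
    a=TH+np.radians(phi); ty=np.array([np.cos(a),np.sin(a),0]);tz=np.array([0,0,-1.]);tx=np.cross(ty,tz)
    Rt=Ro.from_matrix(np.c_[tx,ty,tz])
    rv=np.degrees((R.inv()*Rt).as_rotvec())/8; sh=Rt.inv().apply(tgt-pos)/.025
    print('turn units total',rv.round(2),' then shift units (new axes)',sh.round(2)); return tgt,Rt
E
python3 - <<'E'
from h import *
r,_=rings('top',cv2.imread('pics/top0.png'));print(r)
r,_=rings('side',cv2.imread('pics/side0.png'));print('side',r)
b=np.array([x[0] for x in rings('top',cv2.imread('pics/top0.png'))[0]])
for c in b:
    v=np.array([-5,0])-c; print(c,np.degrees(np.arctan2(v[1],v[0])))
c=b[1];v=np.array([-5,0])-c;v/=np.linalg.norm(v);phi=np.degrees(np.arctan2(v[1],v[0]))
print(c-52*v); t=plan(c-52*v,phi,60); plan(c-52*v,phi,3.5,t)
E
```

```text
[([-125.5, -39.9], 312), ([-131.8, 20.0], 313), ([-88.7, 76.7], 329)]
side [([-87.3, 74.3], 194), ([-130.8, 17.4], 201), ([-124.7, -42.9], 251)]
[-125.5  -39.9] 18.320757086697085
[-131.8   20. ] -8.963344940020015
[-88.7  76.7] -42.50114631846243
[-183.16498732   28.10173302]
turn units total [-0.   0.  10.3]  then shift units (new axes) [ 15.61 -22.18   3.87]
turn units total [0. 0. 0.]  then shift units (new axes) [0.   0.   2.26]
```

carry_out:
  targets:
    - [[0, 0, 1, 0, 0, 0, -1], [0, 0, 1, 0, 0, 0, -1], [0, 0, 1, 0, 0, 0, -1], [0, 0, 1, 0, 0, 0, -1], [0, 0, 1, 0, 0, 0, -1], [0, 0, 1, 0, 0, 0, -1], [0, 0, 1, 0, 0, 0, -1], [0, 0, 1, 0, 0, 0, -1], [0, 0, 1, 0, 0, 0, -1], [0, 0, 1, 0, 0, 0, -1], [0, 0, 0.3, 0.7, -1, 0, -1], [0, 0, 0, 0.7, -1, 0, -1], [0, 0, 0, 0.7, -1, 0, -1], [0, 0, 0, 0.7, -1, 0, -1], [0, 0, 0, 0.7, -1, 0, -1], [0, 0, 0, 0.7, -1, 0, -1], [0, 0, 0, 0.7, -1, 0, -1], [0, 0, 0, 0.7, -1, 0, -1], [0, 0, 0, 0.7, -1, 0, -1], [0, 0, 0, 0.7, -1, 0, -1]]

```text
t: 3.2
eef_pos: [0.474, 0.3675, 0.405]
ee_rot: [-3.141, 0.0, -1.875]
force: [0.9, 0.3, 0.2]
width: 0.0004
```

carry_out:
  targets:
    - [[0, 0, 0, 0.7, -1, 0, -1], [0, 0, 0, 0.7, -1, 0, -1], [0, 0, 0, 0.7, -1, 0, -1], [0, 0, 0, 0.7, -1, 0, -1], [0, 0, 0, 0.7, -1, 0, -1], [0, 0, 0, 0.7, -1, 0, -1], [0, 0, 0, 0.7, -1, 0, -1], [0, 0, 0, 0.7, -1, 0, -1], [0, 0, 0, 0.7, -1, 0, -1], [0, 0, 0, 0.7, -1, 0, -1], [0, 0, 0, 0.7, -1, 0.5, -1], [0, 0, 0, 0.7, -1, 0.5, -1], [0, 0, 0, 0, 0, 1, -1], [0, 0, 0, 0, 0, 1, -1], [0, 0, 0, 0, 0, 0.5, -1], [0, 0, 0, 0, 0, 0, -1]]

```text
t: 5.2
eef_pos: [0.6958, 0.0788, 0.3167]
ee_rot: [3.141, -0.001, -1.876]
force: [0.5, 0.2, 0.0]
width: 0.0003
```

```bash
cat > look.py <<'E'
import sys
from h import *
k=sys.argv[1]
s=arm.get_state();R=Ro.from_euler('xyz',s['ee_rot'])
ty=R.apply([0,1,0]);phi=np.degrees(np.arctan2(ty[1],ty[0])-TH)
print('t',s['t'],'tool gate xy',inG(s['eef_pos']).round(1),'tip above deck',round((s['eef_pos'][2]-.248)*1000,1),'phi',round((phi+180)%360-180,1),'w',s['width'],'F',np.round(s['force'],1))
for n in (sys.argv[2:] or ['top','side']):
    r,p=rings(n);print(n,r)
    cv2.imwrite(f'pics/{n}{k}.png',p if n=='wrist' else overlay(n,p,G,TH)[(340 if n=='top' else 300):1080:2,(480 if n=='top' else 360):1560:2])
E
python3 look.py 1 top side wrist
python3 - <<'E'
from h import *
c=np.array([-131.8,20]);v=np.array([-5,0])-c;v/=np.linalg.norm(v);phi=np.degrees(np.arctan2(v[1],v[0]))
t=plan(c-52*v,phi,60);plan(c-52*v,phi,3.5,t)
E
```

```text
t 5.2 tool gate xy [-180.    22.4] tip above deck 68.7 phi -9.0 w 0.0003473788857410344 F [0.5 0.2 0. ]
top [([-143.1, 31.4], 112), ([-88.6, 76.7], 332)]
side [([-86.7, 73.4], 223)]
wrist [([-41.2, -47.4], 331)]
turn units total [-0.01  0.01  0.  ]  then shift units (new axes) [ 0.25 -0.15  0.42]
turn units total [0. 0. 0.]  then shift units (new axes) [0.   0.   2.26]
```

View pics/top1.png

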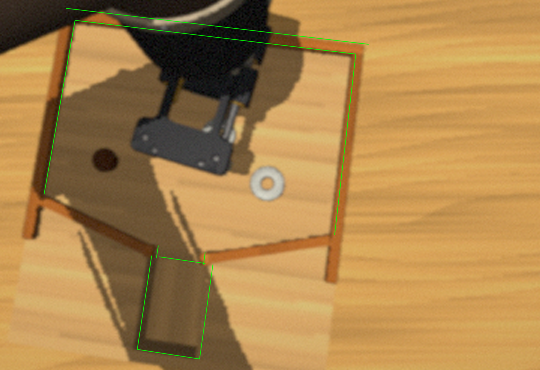

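View pics/side1.png

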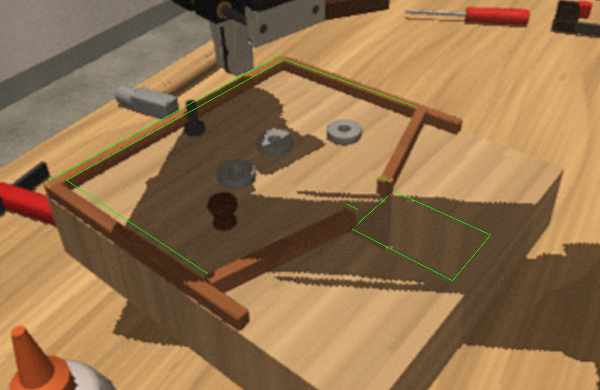

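View pics/wrist1.png

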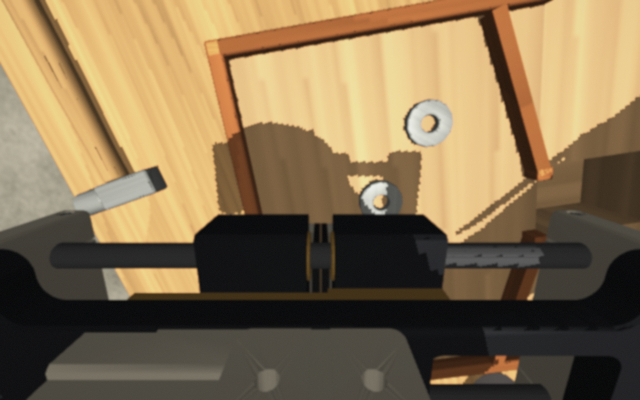

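```bash
python3 - <<'E'
from h import *
p,_=arm.grab_frame('side')
cv2.imwrite('pics/z1.png',cv2.resize(cv2.convertScaleAbs(p[50:220,220:400,::-1],alpha=1.6),None,fx=4,fy=3.5,interpolation=cv2.INTER_CUBIC)[:600])
E
```

```text
(no output)
```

View pics/z1.png

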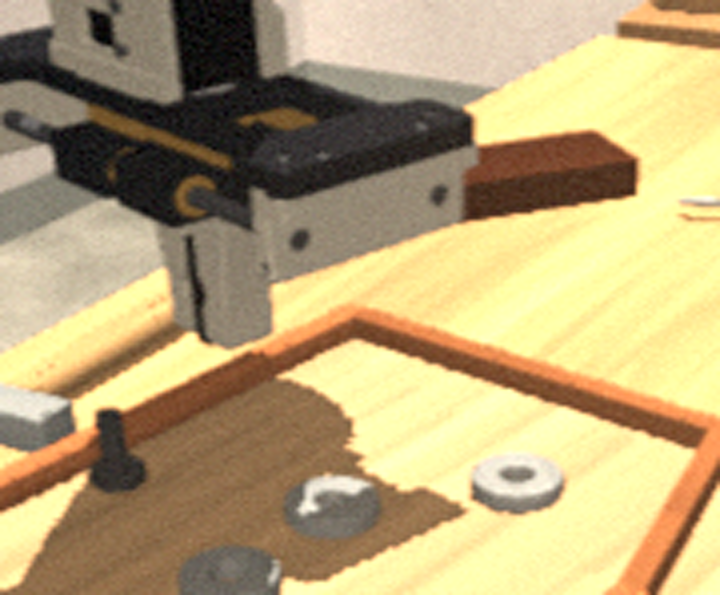

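carry_out:
  targets:
    - [[0, 0, 0, 0.25, -0.15, 0.7, -1], [0, 0, 0, 0, 0, 0.8, -1], [0, 0, 0, 0, 0, 0.7, -1], [0, 0, 0, 0, 0, 0.48, -1], [0, 0, 0, 0, 0, 0, -1], [0, 0, 0, 0, 0.3, 0, -1], [0, 0, 0, 0, 0.3, 0, -1], [0, 0, 0, 0, 0.3, 0, -1], [0, 0, 0, 0, 0.3, 0, -1], [0, 0, 0, 0, 0.3, 0, -1], [0, 0, 0, 0, 0.3, 0, -1], [0, 0, 0, 0, 0.3, 0, -1], [0, 0, 0, 0, 0.3, 0, -1], [0, 0, 0, 0, 0.3, 0, -1], [0, 0, 0, 0, 0.3, 0, -1], [0, 0, 0, 0, 0.3, 0, -1], [0, 0, 0, 0, 0.3, 0, -1], [0, 0, 0, 0, 0.3, 0, -1], [0, 0, 0, 0, 0.2, 0, -1], [0, 0, 0, 0, 0, 0, -1]]

```text
t: 7.9
eef_pos: [0.5996, 0.1035, 0.2502]
ee_rot: [3.141, -0.0, -1.876]
force: [0.1, -0.8, -0.1]
width: 0.0004
```

```bash
python3 look.py 2 top side wrist
```

```text
t 7.9 tool gate xy [-81.3  12.1] tip above deck 2.2 phi -9.0 w 0.00039895145301556867 F [ 0.1 -0.8 -0.1]
top [([-138.2, 39.9], 114), ([-86.2, 82.7], 199)]
side [([-58.5, 66.7], 336), ([-86.0, 25.8], 241), ([-125.2, -44.7], 260)]
wrist [([15.8, -13.7], 456), ([-133.1, -79.4], 452), ([-62.6, -90.5], 438)]
```

View pics/side2.png

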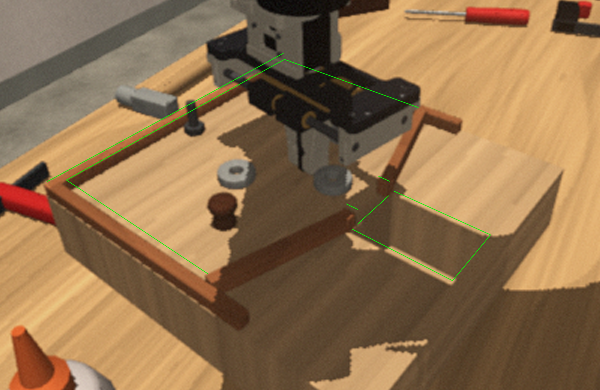

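View pics/top2.png

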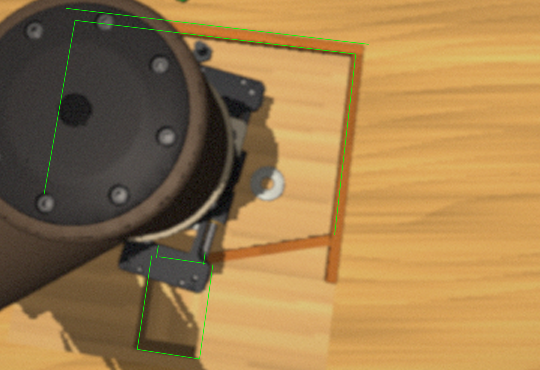

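View pics/wrist2.png

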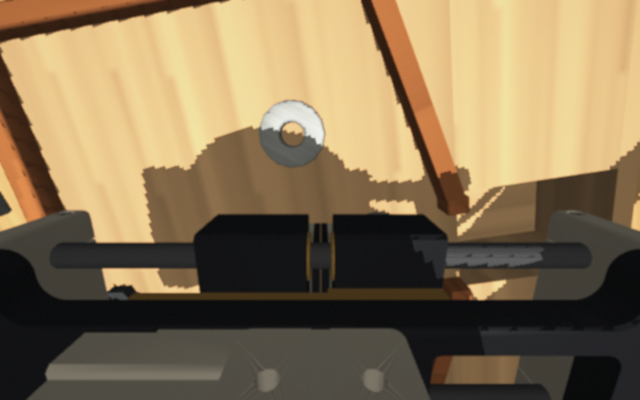

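```bash
python3 - <<'E'
from h import *
for uv in [(332,177),(351,185),(235,172)]:
    print(inG(back('side',((360+uv[0]*2)/3,(300+uv[1]*2)/3),.08)))
p,_=arm.grab_frame('side')
cv2.imwrite('pics/z2.png',cv2.resize(cv2.convertScaleAbs(p[130:280,260:440,::-1],alpha=1.8),None,fx=4.4,fy=4,interpolation=cv2.INTER_CUBIC))
E
```

```text
[-47.40942022   3.55564122]
[-26.91999536   4.60728194]
[-122.88715887  -44.84598316]
```

View pics/z2.png

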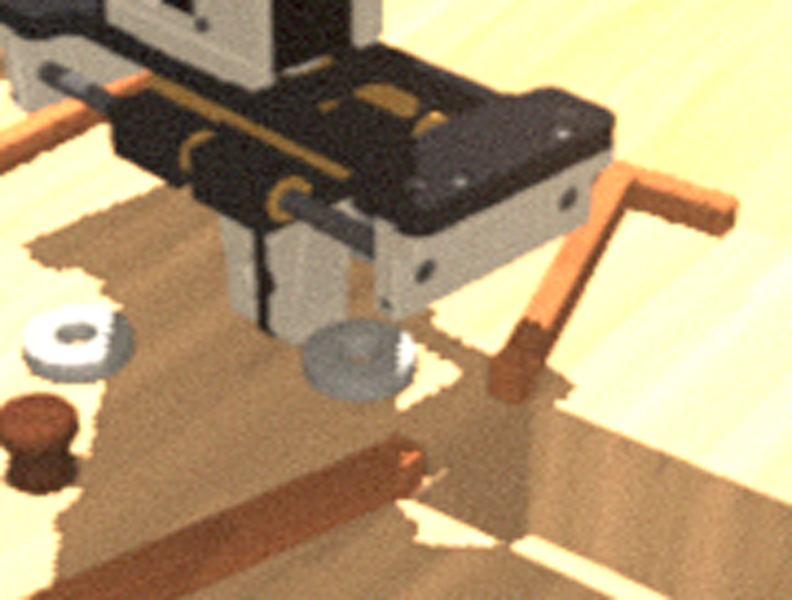

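carry_out:
  targets:
    - [[0, 0, 0, 0, 0.25, 0, -1], [0, 0, 0, 0, 0.25, 0, -1], [0, 0, 0, 0, 0.25, 0, -1], [0, 0, 0, 0, 0.25, 0, -1], [0, 0, 0, 0, 0.25, 0, -1], [0, 0, 0, 0, 0.25, 0, -1], [0, 0, 0, 0, 0.25, 0, -1], [0, 0, 0, 0, 0.25, 0, -1], [0, 0, 0, 0, 0.25, 0, -1], [0, 0, 0, 0, 0.25, 0, -1], [0, 0, 0, 0, 0, 0, -1], [0, 0, 0, 0, 0, 0, -1]]

```text
t: 9.6
eef_pos: [0.5405, 0.1222, 0.2502]
ee_rot: [-3.141, 0.0, -1.876]
force: [0.3, 0.1, -0.3]
width: 0.0
```

```bash
python3 look.py 3 side
```

```text
t 9.6 tool gate xy [-20.1   2.3] tip above deck 2.2 phi -9.0 w 4.50624362505685e-05 F [ 0.3  0.1 -0.3]
side [([-195.6, 82.1], 187), ([22.1, 57.5], 316), ([-123.5, -43.7], 304), ([-18.8, 11.7], 207)]
```

View pics/side3.png

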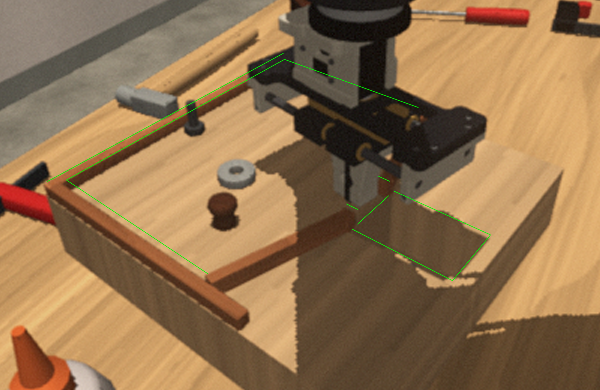

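```bash
python3 - <<'E'
from h import *
c=np.array([-125,-41]);v=np.array([-2,0])-c;v/=np.linalg.norm(v);phi=np.degrees(np.arctan2(v[1],v[0]))
s=c-46*v; print(s,phi,'end tool',np.array([6,2.5])-34*v)
t=plan(s,phi,60);plan(s,phi,2.5,t);t2=plan([0,0],0,0)
E
```

```text
Traceback (most recent call last):
numpy._core._exceptions._UFuncOutputCastingError: Cannot cast ufunc 'divide' output from dtype('float64') to dtype('int64') with casting rule 'same_kind'
```

carry_out:
  targets:
    - [[0, 0, 0, 0, -0.6, 0, -1], [0, 0, 0, 0, -0.4, -0.6, -1], [0, 0, 0, 0, 0, -1, -1], [0, 0, 0, 0, 0, -1, -1], [0, 0, 0, 0, 0, 0, -1]]

```text
t: 10.28
eef_pos: [0.5657, 0.1146, 0.3172]
ee_rot: [-3.139, 0.003, -1.876]
force: [-0.2, 0.5, -0.9]
width: 0.0003
```

```bash
python3 look.py 4 side; python3 - <<'E'
from h import *
c=np.array([-125.,-41]);v=np.array([-2,0])-c;v/=np.linalg.norm(v);phi=np.degrees(np.arctan2(v[1],v[0]))
s=c-46*v; print(s,phi)
t=plan(s,phi,60);plan(s,phi,2.5,t)
E
```

```text
t 10.275 tool gate xy [-46.1   6.2] tip above deck 69.2 phi -9.0 w 0.00034209825136975443 F [-0.2  0.5 -0.9]
side [([-94.4, 92.8], 108), ([-123.9, -43.4], 292)]
[-168.63943171  -55.54647724] 18.43494882292201
turn units total [-0.01  0.01 -3.43]  then shift units (new axes) [-0.79 -5.46  0.31]
turn units total [0. 0. 0.]  then shift units (new axes) [0.  0.  2.3]
```

View pics/side4.png

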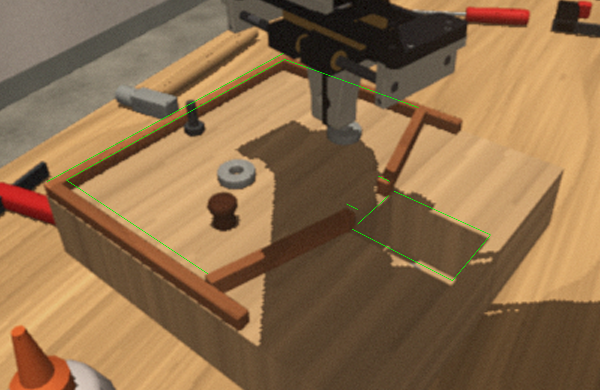

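carry_out:
  targets:
    - [[0, 0, -1, 0, 0, 0, -1], [0, 0, -1, 0, 0, 0, -1], [0, 0, -1, 0, 0, 0, -1], [0, 0, -0.43, 0, -0.5, 0, -1], [0, 0, 0, -0.2, -1, 0, -1], [0, 0, 0, -0.2, -1, 0, -1], [0, 0, 0, -0.2, -1, 0, -1], [0, 0, 0, -0.2, -1, 0, -1], [0, 0, 0, 0, -0.96, 0.2, -1], [0, 0, 0, 0, 0, 0.3, -1], [0, 0, 0, 0, 0, 0, -1], [0, 0, 0, 0, 0, 0, -1]]

```text
t: 11.82
eef_pos: [0.695, 0.157, 0.3026]
ee_rot: [3.141, -0.0, -1.397]
force: [-0.0, 0.5, 0.5]
width: 0.0005
```

```bash
python3 look.py 5 side top; python3 - <<'E'
from h import *
c=np.array([-125.,-41]);v=np.array([-2,0])-c;v/=np.linalg.norm(v);phi=np.degrees(np.arctan2(v[1],v[0]))
s=c-46*v; print(s,phi)
plan(s,phi,2.5)
E
```

```text
t 11.825 tool gate xy [-167.7  -54.9] tip above deck 54.6 phi 18.5 w 0.0005340377258382002 F [-0.   0.5  0.5]
side [([-86.0, 72.7], 248), ([-126.1, -35.2], 128)]
top [([-88.7, 76.6], 335), ([27.0, 8.9], 168)]
[-168.63943171  -55.54647724] 18.43494882292201
turn units total [-0.  0.  0.]  then shift units (new axes) [-0.01 -0.04  2.11]
```

View pics/side5.png

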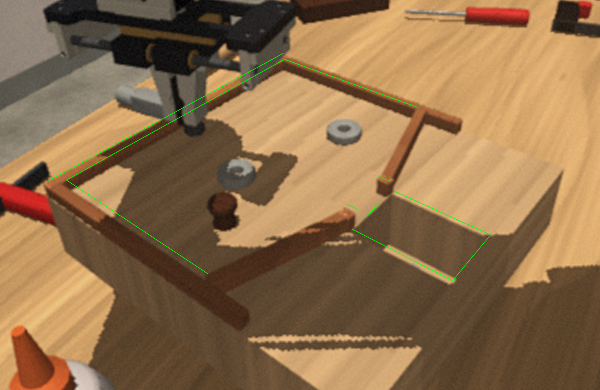

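View pics/top5.png

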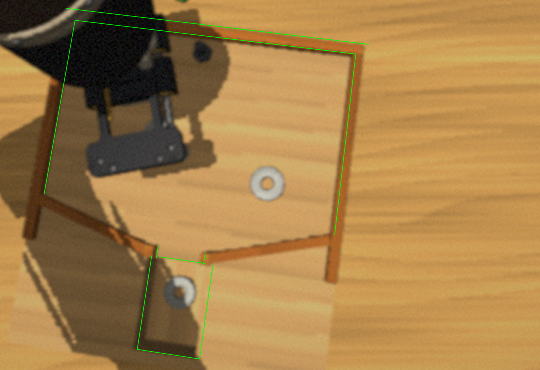

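carry_out:
  targets:
    - [[0, 0, 0, 0, 0, 0.8, -1], [0, 0, 0, 0, 0, 0.8, -1], [0, 0, 0, 0, 0, 0.5, -1], [0, 0, 0, 0, 0, 0, -1], [0, 0, 0, 0, 0.3, 0, -1], [0, 0, 0, 0, 0.3, 0, -1], [0, 0, 0, 0, 0.3, 0, -1], [0, 0, 0, 0, 0.3, 0, -1], [0, 0, 0, 0, 0.3, 0, -1], [0, 0, 0, 0, 0.3, 0, -1], [0, 0, 0, 0, 0.3, 0, -1], [0, 0, 0, 0, 0.3, 0, -1], [0, 0, 0, 0, 0.3, 0, -1], [0, 0, 0, 0, 0.3, 0, -1], [0, 0, 0, 0, 0.3, 0, -1], [0, 0, 0, 0, 0.3, 0, -1], [0, 0, 0, 0, 0.3, 0, -1], [0, 0, 0, 0, 0, 0, -1]]

```text
t: 14.18
eef_pos: [0.5987, 0.1402, 0.2502]
ee_rot: [3.141, -0.0, -1.397]
force: [-0.1, 0.1, -0.1]
width: 0.0005
```

```bash
python3 look.py 6 side top
```

```text
t 14.175 tool gate xy [-75.  -24.1] tip above deck 2.2 phi 18.5 w 0.00047255332433424356 F [-0.1  0.1 -0.1]
side [([-86.6, 68.7], 192), ([-44.0, 61.4], 144), ([-106.0, -14.9], 204), ([-81.0, -9.7], 217), ([-35.0, -7.4], 108)]
top [([-149.2, -35.2], 123), ([-88.8, 76.7], 335), ([33.4, 4.3], 250)]
```

View pics/side6.png

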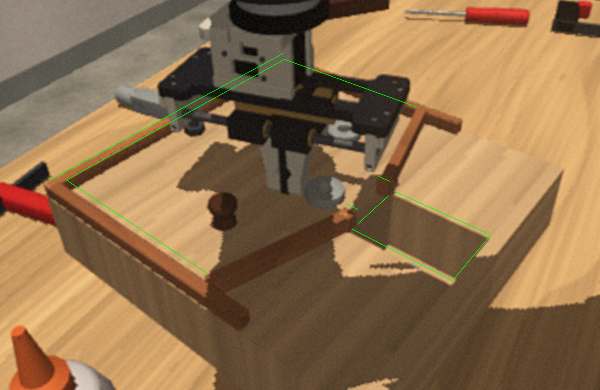

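View pics/top6.png

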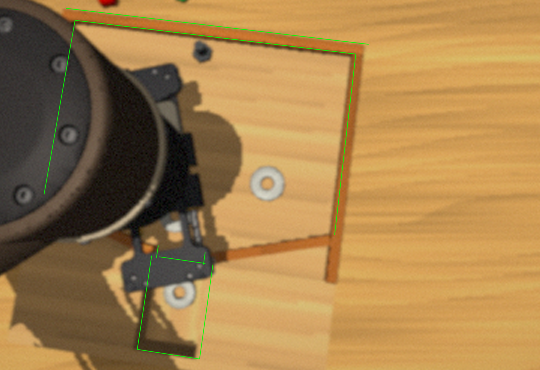

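carry_out:
  targets:
    - [[0, 0, 0, 0, 0.24, 0, -1], [0, 0, 0, 0, 0.24, 0, -1], [0, 0, 0, 0, 0.24, 0, -1], [0, 0, 0, 0, 0.24, 0, -1], [0, 0, 0, 0, 0.24, 0, -1], [0, 0, 0, 0, 0.24, 0, -1], [0, 0, 0, 0, 0.24, 0, -1], [0, 0, 0, 0, 0.24, 0, -1], [0, 0, 0, 0, 0.24, 0, -1], [0, 0, 0, 0, 0.24, 0, -1], [0, 0, 0, 0, 0, 0, -1], [0, 0, 0, 0, 0, 0, -1]]

```text
t: 15.78
eef_pos: [0.5403, 0.13, 0.2502]
ee_rot: [-3.142, -0.0, -1.397]
force: [-0.2, -0.1, 0.4]
width: 0.0002
```

```bash
python3 look.py 7 side top
```

```text
t 15.775 tool gate xy [-18.7  -5.3] tip above deck 2.2 phi 18.5 w 0.00023877931482777079 F [-0.2 -0.1  0.4]
side [([-184.2, 16.8], 102), ([-45.9, 5.9], 226), ([-20.7, 10.5], 231)]
top [([-88.8, 76.7], 332), ([-73.8, -16.1], 210)]
```

View pics/side7.png

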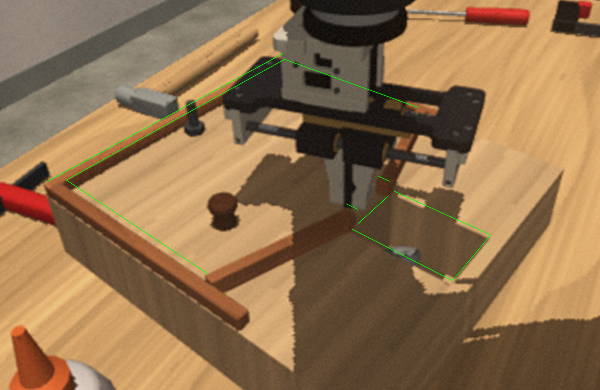

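View pics/top7.png

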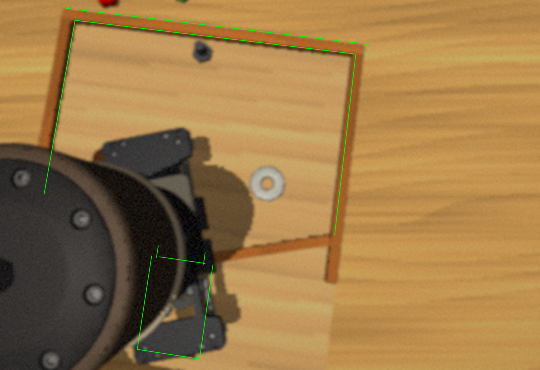

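carry_out:
  targets:
    - [[0, 0, 0, 0, -0.6, 0, -1], [0, 0, 0, 0, -0.4, -0.6, -1], [0, 0, 0, 0, 0, -1, -1], [0, 0, 0, 0, 0, -1, -1], [0, 0, 0, 0, 0, 0, -1]]

```text
t: 16.5
eef_pos: [0.5663, 0.1347, 0.3172]
ee_rot: [-3.138, 0.001, -1.397]
force: [0.2, 0.1, -0.6]
width: 0.0007
```

```bash
python3 look.py 8 top; python3 - <<'E'
from h import *
c=np.array([-88.,75.5]);v=np.array([-48,0])-c;v/=np.linalg.norm(v);phi=np.degrees(np.arctan2(v[1],v[0]))
s=c-46*v; print(s,phi)
t=plan(s,phi,60);plan(s,phi,2.5,t);print(np.array([-48,0])-34*v)
E
```

```text
t 16.5 tool gate xy [-43.8 -13.8] tip above deck 69.2 phi 18.5 w 0.0006777712255086692 F [ 0.2  0.1 -0.6]
top [([-114.7, -42.5], 269), ([-88.7, 76.5], 341)]
[-109.53520233  116.14769441] -62.0852979444873
turn units total [-1.000e-02  1.000e-02  1.007e+01]  then shift units (new axes) [ 0.08 -5.83  0.32]
turn units total [0. 0. 0.]  then shift units (new axes) [0.  0.  2.3]
[-63.91732346  30.04394804]
```

View pics/top8.png

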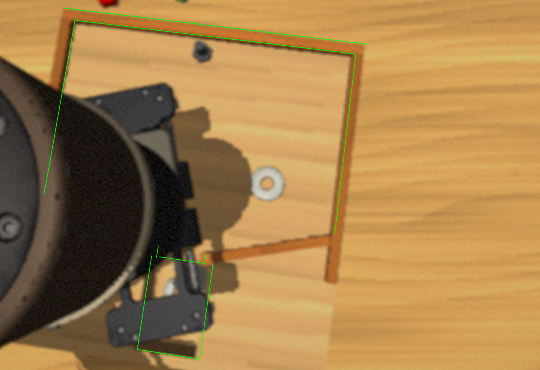

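carry_out:
  targets:
    - [[0, 0, 1, 0, 0, 0, -1], [0, 0, 1, 0, 0, 0, -1], [0, 0, 1, 0, 0, 0, -1], [0, 0, 1, 0, 0, 0, -1], [0, 0, 1, 0, 0, 0, -1], [0, 0, 1, 0, 0, 0, -1], [0, 0, 1, 0, 0, 0, -1], [0, 0, 1, 0, 0, 0, -1], [0, 0, 1, 0, 0, 0, -1], [0, 0, 1, 0, 0, 0, -1], [0, 0, 0.07, 0, -0.9, 0, -1], [0, 0, 0, 0, -1, 0, -1], [0, 0, 0, 0, -1, 0, -1], [0, 0, 0, 0, -1, 0, -1], [0, 0, 0, 0, -1, 0, -1], [0, 0, 0, 0.08, -0.9, 0, -1], [0, 0, 0, 0, 0, 0.3, -1], [0, 0, 0, 0, 0, 0.2, -1], [0, 0, 0, 0, 0, 0, -1]]

```text
t: 18.92
eef_pos: [0.6111, -0.0026, 0.3016]
ee_rot: [3.141, -0.002, -2.803]
force: [0.9, 0.3, 0.5]
width: 0.0003
```

```bash
python3 look.py 9 top side; python3 - <<'E'
from h import *
c=np.array([-88.,75.5]);v=np.array([-48,0])-c;v/=np.linalg.norm(v);phi=np.degrees(np.arctan2(v[1],v[0]))
plan(c-46*v,phi,2.5)
E
```

```text
t 18.925 tool gate xy [-108.3  115.3] tip above deck 53.6 phi -62.1 w 0.00026148135843975535 F [0.9 0.3 0.5]
top [([-202.5, 63.3], 146), ([-137.6, 138.2], 156), ([25.4, 9.0], 454)]
side []
turn units total [-0. -0.  0.]  then shift units (new axes) [-0.02 -0.05  2.08]
```

View pics/top9.png

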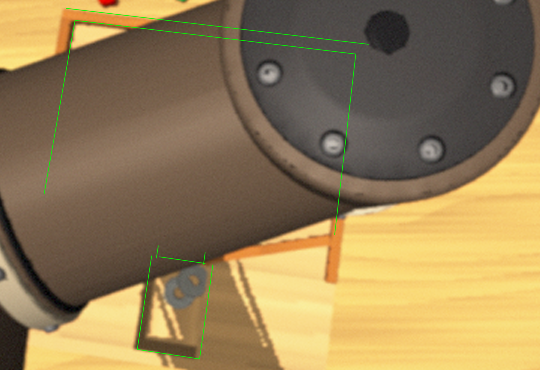

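View pics/side9.png

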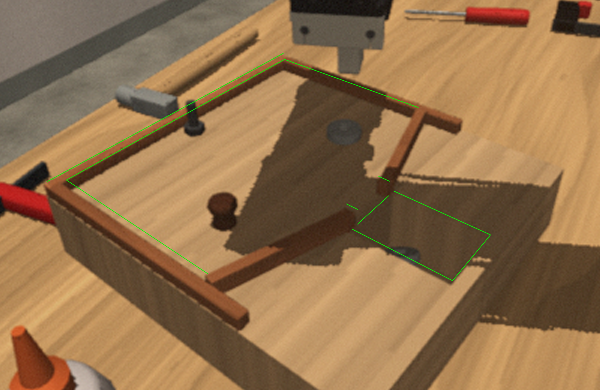

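carry_out:
  targets:
    - [[0, 0, 0, 0, 0, 0.8, -1], [0, 0, 0, 0, 0, 0.8, -1], [0, 0, 0, 0, 0, 0.48, -1], [0, 0, 0, 0, 0, 0, -1], [0, 0, 0, 0, 0.3, 0, -1], [0, 0, 0, 0, 0.3, 0, -1], [0, 0, 0, 0, 0.3, 0, -1], [0, 0, 0, 0, 0.3, 0, -1], [0, 0, 0, 0, 0.3, 0, -1], [0, 0, 0, 0, 0.3, 0, -1], [0, 0, 0, 0, 0.3, 0, -1], [0, 0, 0, 0, 0.3, 0, -1], [0, 0, 0, 0, 0.3, 0, -1], [0, 0, 0, 0, 0.3, 0, -1], [0, 0, 0, 0, 0.3, 0, -1], [0, 0, 0, 0, 0.3, 0, -1], [0, 0, 0, 0, 0.2, 0, -1], [0, 0, 0, 0, 0, 0, -1]]

```text
t: 21.28
eef_pos: [0.5796, 0.0869, 0.2506]
ee_rot: [3.142, -0.0, -2.803]
force: [-0.6, 0.4, 0.7]
width: 0.0003
```

```bash
python3 look.py 10 side
```

```text
t 21.275 tool gate xy [-64.   31.5] tip above deck 2.6 phi -62.1 w 0.000295817968655064 F [-0.6  0.4  0.7]
side [([56.1, -38.7], 172)]
```

View pics/side10.png

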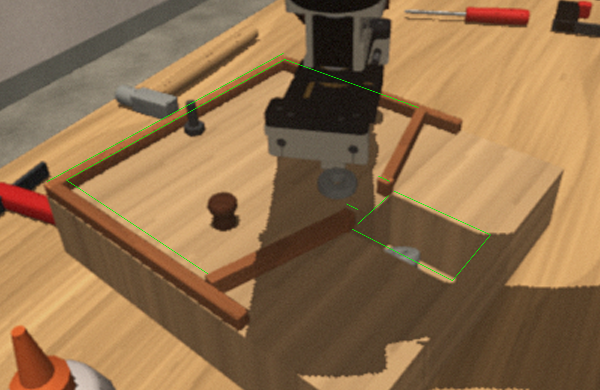

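carry_out:
  targets:
    - [[0, 0, 0, 0, -0.6, 0, -1], [0, 0, 0, 0, -0.4, -0.6, -1], [0, 0, 0, 0, 0, -1, -1], [0, 0, 0, 0, 0, -1, -1], [0, 0, -1, 0, 0, 0, -1], [0, 0, -1, 0, 0, 0, -1], [0, 0, -1, 0, 0, 0, -1], [0, 0, -1, 0, 0, 0, -1], [0, 0, -1, 0, 0, 0, -1], [0, 0, -1, 0, 0, 0, -1], [0, 0, -1, 0, 0, 0, -1], [0, 0, -0.76, 0, -0.5, 0, -1], [0, 0, 0, 0, -1, 0, -1], [0, 0, 0, 0, -0.5, 0, -1], [0, 0, 0, 0, 0, 0, -1]]

```text
t: 23.2
eef_pos: [0.6377, 0.0536, 0.3157]
ee_rot: [3.141, -0.0, -1.721]
force: [-0.6, -0.1, -0.9]
width: 0.0007
```

```bash
python3 look.py 11 top side
```

```text
t 23.2 tool gate xy [-126.3   55.9] tip above deck 67.7 phi -0.1 w 0.0007290845141811333 F [-0.6 -0.1 -0.9]
top [([-228.4, -9.0], 360), ([-211.2, -81.6], 120), ([-226.6, 24.3], 128), ([35.3, 1.1], 175)]
side [([-41.2, 3.9], 281)]
```

View pics/top11.png

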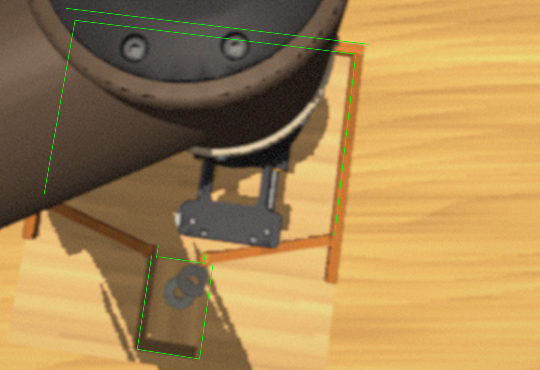

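View pics/side11.png

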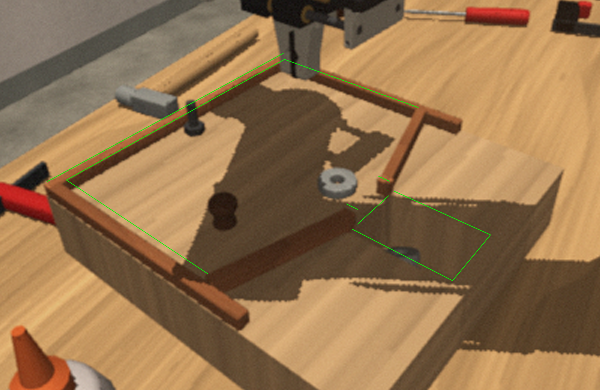

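```bash
python3 - <<'E'
from h import *
plan([-92,3],0,60);plan([-92,3],0,2.5)
E
```

```text
turn units total [ 0.   -0.   -0.01]  then shift units (new axes) [-2.11  1.34  0.31]
turn units total [ 0.   -0.   -0.01]  then shift units (new axes) [-2.11  1.34  2.61]
```

carry_out:
  targets:
    - [[0, 0, 0, -0.7, 0.44, 0, -1], [0, 0, 0, -0.7, 0.45, 0, -1], [0, 0, 0, -0.71, 0.45, 0, -1], [0, 0, 0, 0, 0, 0, -1], [0, 0, 0, 0, 0, 0.9, -1], [0, 0, 0, 0, 0, 0.9, -1], [0, 0, 0, 0, 0, 0.8, -1], [0, 0, 0, 0, 0, 0, -1], [0, 0, 0, 0, 0.25, 0, -1], [0, 0, 0, 0, 0.25, 0, -1], [0, 0, 0, 0, 0.25, 0, -1], [0, 0, 0, 0, 0.25, 0, -1], [0, 0, 0, 0, 0, 0, -1]]

```text
t: 24.92
eef_pos: [0.5867, 0.1152, 0.2509]
ee_rot: [-3.142, 0.0, -1.719]
force: [-0.2, -0.1, 0.3]
width: 0.0006
```

```bash
python3 look.py 12 side
```

```text
t 24.925 tool gate xy [-66.8   2.5] tip above deck 2.9 phi -0.0 w 0.0005916143263499225 F [-0.2 -0.1  0.3]
side [([-254.1, 67.2], 227), ([-37.9, 66.0], 229), ([-96.7, 11.9], 110), ([-73.8, 15.7], 166), ([57.8, -38.0], 147)]
```

View pics/side12.png

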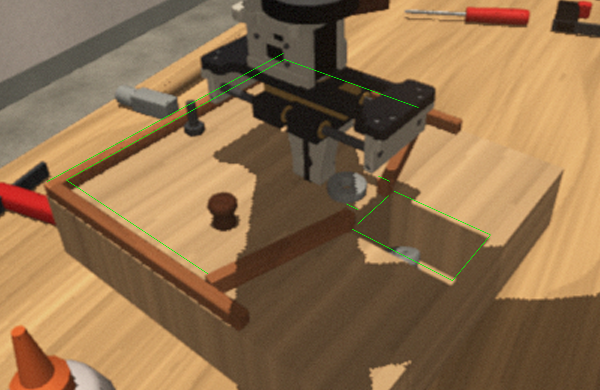

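Ring 3 is in line in front of the gate, at about (347,186). Now the final push.

carry_out:
  targets:
    - [[0, 0, 0, 0, 0.24, 0, -1], [0, 0, 0, 0, 0.24, 0, -1], [0, 0, 0, 0, 0.24, 0, -1], [0, 0, 0, 0, 0.24, 0, -1], [0, 0, 0, 0, 0.24, 0, -1], [0, 0, 0, 0, 0.24, 0, -1], [0, 0, 0, 0, 0.24, 0, -1], [0, 0, 0, 0, 0.24, 0, -1], [0, 0, 0, 0, 0, 0, -1], [0, 0, 0, 0, 0, 0, -1], [0, 0, 0, 0, -0.5, 0, -1], [0, 0, 0, 0, -0.6, 0, -1], [0, 0, 0, 0, -0.4, -0.8, -1], [0, 0, 0, 0, 0, -1, -1], [0, 0, 0, 0, 0, -1, -1], [0, 0, 0, 0, 0, -1, -1], [0, 0, 0, 0, 0, -1, -1], [0, 0, 0, 0, -1, 0, -1], [0, 0, 0, 0, -1, 0, -1], [0, 0, 0, 0, 0, 0, -1]]

```text
t: 27.48
eef_pos: [0.6269, 0.109, 0.3699]
ee_rot: [3.141, -0.001, -1.72]
force: [-0.8, 0.5, -0.8]
width: 0.0004
```

```bash
python3 look.py 13 top side
```

```text
t 27.475 tool gate xy [-107.5    2.6] tip above deck 121.9 phi -0.1 w 0.00044198583946300875 F [-0.8  0.5 -0.8]
top [([-218.6, -1.6], 219), ([-59.7, 6.8], 108), ([24.7, 9.2], 450)]
side [([-14.7, 1.9], 249), ([54.7, -37.7], 134)]
```

View pics/top13.png

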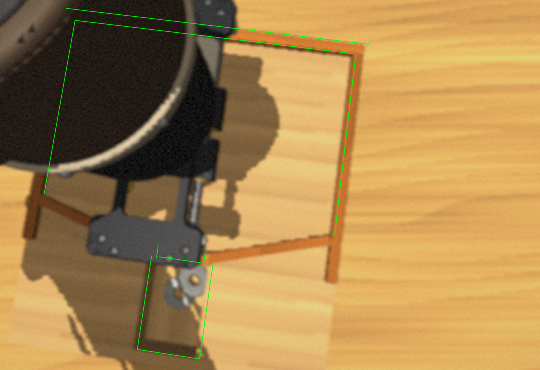

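View pics/side13.png

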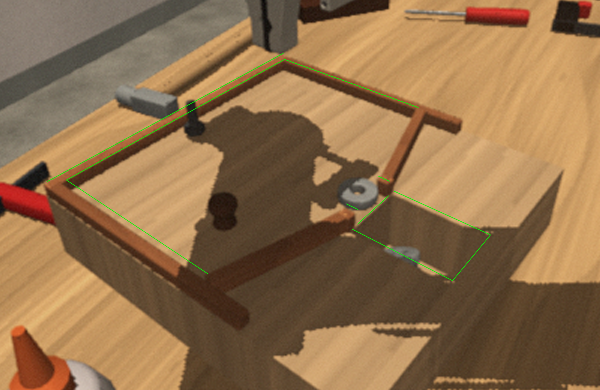

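```bash
python3 - <<'E'
from h import *
p,d=arm.grab_frame('side')
cv2.imwrite('pics/z3.png',cv2.resize(cv2.convertScaleAbs(p[170:300,280:460,::-1],alpha=1.8),None,fx=4.4,fy=4.4,interpolation=cv2.INTER_CUBIC))
m=arm.camera_model('side');K=np.array(m['camera_matrix']);T=np.array(m['world_from_camera'])
for v in range(214,242,3):
  r=[]
  for u in range(345,376,5):
    z=d[v,u]; P=T[:3,:3]@(np.linalg.inv(K)@[u,v,1]*z)+T[:3,3]; g=inG(P); r.append('%d,%d,%d'%(g[0],g[1],(P[2]-.07)*1000))
  print(v,r)
E
```

```text
214 ['-55,22,1', '-49,26,2', '-44,31,1', '-39,35,1', '-33,39,1', '-28,44,1', '-10,29,18']
217 ['-51,16,1', '-45,20,2', '-40,25,1', '-34,28,2', '-30,35,0', '-24,38,1', '-7,24,17']
220 ['-47,11,1', '-34,5,11', '-28,9,12', '-23,13,11', '-18,17,11', '-19,32,2', '225,-349,353']
223 ['-36,-2,10', '-30,0,11', '-26,5,10', '-20,9,10', '-14,12,11', '-15,26,1', '-2,18,13']
226 ['-31,-9,11', '-26,-5,11', '-25,5,5', '-20,9,5', '-10,6,12', '-5,11,11', '-2,18,8']
229 ['-29,-12,9', '-22,-9,11', '-16,-6,12', '-12,-1,11', '-7,2,11', '-3,7,10', '225,-349,353']
232 ['-28,-12,5', '-18,-15,12', '-13,-11,12', '-8,-8,13', '-3,-3,12', '-2,6,5', '0,14,2']
235 ['-27,-14,2', '-19,-14,6', '-12,-13,9', '-6,-9,9', '-3,-3,7', '-1,5,1', '1,12,0']
238 ['-24,-18,1', '-19,-14,1', '-11,-14,4', '-7,-9,4', '-3,-3,1', '1,1,0', '1,14,-7']
241 ['-8,-39,18', '-4,-35,18', '0,-30,17', '-5,-12,2', '0,-8,1', '1,1,-3', '1,13,-12']
```

View pics/z3.png

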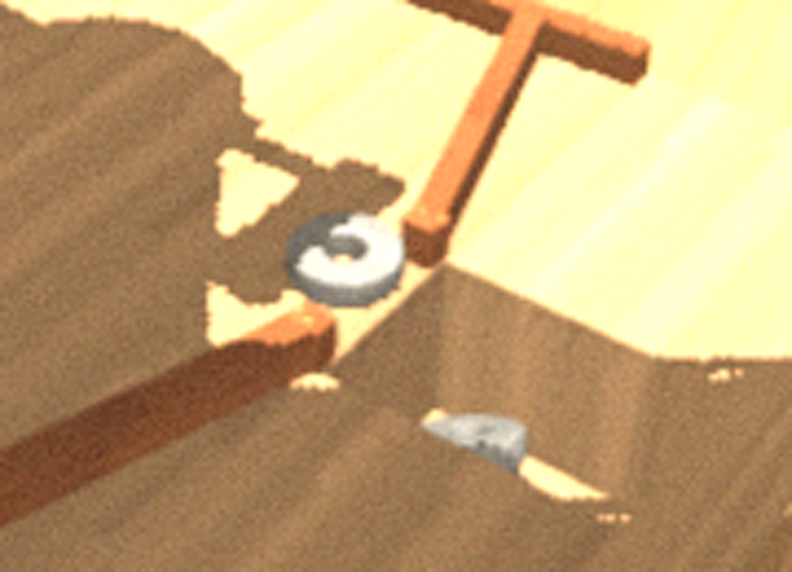

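carry_out:
  targets:
    - [[0, 0, 0, 0, 0.7, 0.5, -1], [0, 0, 0, 0, 0.7, 1, -1], [0, 0, 0, 0, 0, 1, -1], [0, 0, 0, 0, 0, 1, -1], [0, 0, 0, 0, 0, 0.8, -1], [0, 0, 0, 0, 0, 0.46, -1], [0, 0, 0, 0, 0, 0, -1], [0, 0, 0, 0, 0.2, 0, -1], [0, 0, 0, 0, 0.2, 0, -1], [0, 0, 0, 0, 0.2, 0, -1], [0, 0, 0, 0, 0.2, 0, -1], [0, 0, 0, 0, 0.2, 0, -1], [0, 0, 0, 0, 0.2, 0, -1], [0, 0, 0, 0, 0.2, 0, -1], [0, 0, 0, 0, 0.2, 0, -1], [0, 0, 0, 0, 0, 0, -1]]

```text
t: 29.62
eef_pos: [0.5512, 0.1201, 0.2514]
ee_rot: [3.14, -0.001, -1.72]
force: [-1.2, -0.6, 0.5]
width: 0.0005
```

```bash
python3 look.py 14 side top;python3 - <<'E'
from h import *
p,d=arm.grab_frame('side')
cv2.imwrite('pics/z4.png',cv2.resize(cv2.convertScaleAbs(p[170:300,280:460,::-1],alpha=1.8),None,fx=4.4,fy=4.4,interpolation=cv2.INTER_CUBIC))
E
```

```text
t 29.625 tool gate xy [-31.    2.9] tip above deck 3.4 phi -0.0 w 0.00046381889889657383 F [-1.2 -0.6  0.5]
side [([-59.1, 13.5], 115), ([7.2, 62.0], 178), ([-36.0, 15.7], 162)]
top [([-80.3, 13.4], 233)]
```

View pics/z4.png

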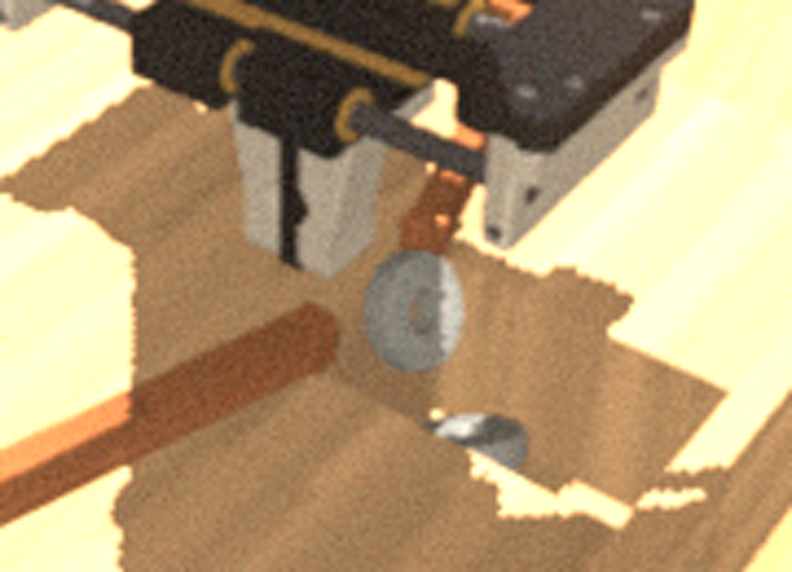

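View pics/top14.png

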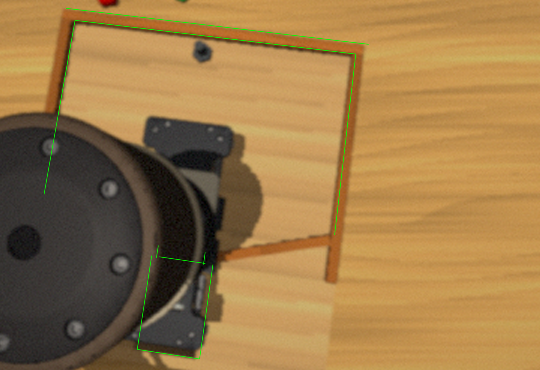

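carry_out:
  targets:
    - [[0, 0, 0, 0, 0, 0, -1], [0, 0, 0, 0, 0, 0, -1]]

```text
t: 30.02
eef_pos: [0.5521, 0.1202, 0.2515]
ee_rot: [3.141, -0.0, -1.72]
force: [0.1, -0.1, 0.7]
width: 0.0004
```

```bash
python3 look.py 15 side;python3 - <<'E'
from h import *
p,d=arm.grab_frame('side')
cv2.imwrite('pics/z5.png',cv2.resize(cv2.convertScaleAbs(p[170:300,280:460,::-1],alpha=1.8),None,fx=4.4,fy=4.4,interpolation=cv2.INTER_CUBIC))
E
```

```text
t 30.025 tool gate xy [-31.8   2.6] tip above deck 3.5 phi -0.0 w 0.0003913800715560493 F [ 0.1 -0.1  0.7]
side [([-214.8, 58.1], 115), ([-60.9, 13.6], 111), ([4.5, 62.5], 151), ([-35.4, 14.4], 179)]
```

View pics/z5.png

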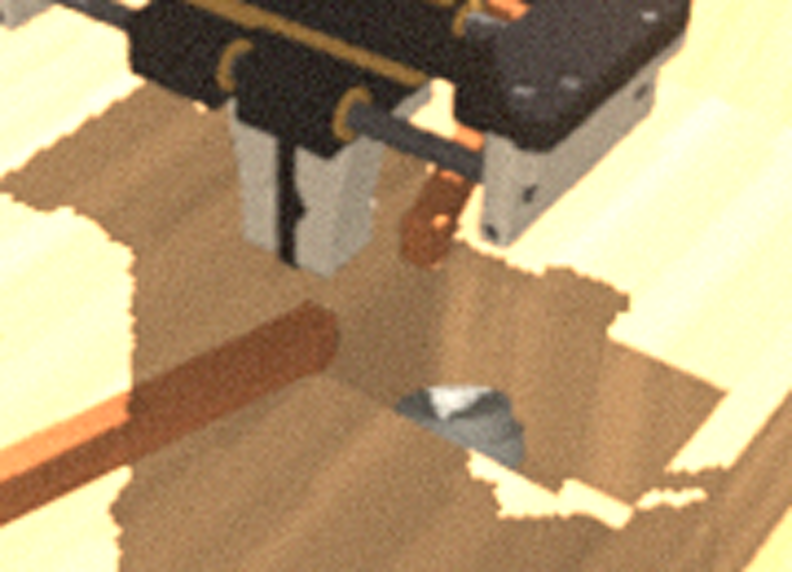

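It dropped. I'll retreat, lift clear and check.

carry_out:
  targets:
    - [[0, 0, 0, 0, -0.6, 0, -1], [0, 0, 0, 0, -0.4, -0.8, -1], [0, 0, 0, 0, 0, -1, -1], [0, 0, 0, 0, 0, -1, -1], [0, 0, 0, 0, 0, -1, -1], [0, 0, 0, 1, 0, -1, -1], [0, 0, 0, 1, 0, -1, -1], [0, 0, 0, 1, 0, 0, -1], [0, 0, 0, 1, 0, 0, -1], [0, 0, 0, 1, 0, 0, -1], [0, 0, 0, 1, 0, 0, -1], [0, 0, 0, 1, 0, 0, -1], [0, 0, 0, 1, 0, 0, -1], [0, 0, 0, 1, 0, 0, -1], [0, 0, 0, 0, 0, 0, -1]]

```text
t: 32.0
eef_pos: [0.5437, -0.1074, 0.3967]
ee_rot: [-3.142, -0.0, -1.722]
force: [0.6, 0.1, 0.5]
width: 0.0008
```

```bash
python3 look.py 16 top side
```

```text
t 32.0 tool gate xy [-57.2 229. ] tip above deck 148.7 phi -0.1 w 0.0007836262480605566 F [0.6 0.1 0.5]
top []
side [([48.3, -35.7], 281)]
```

View pics/top16.png

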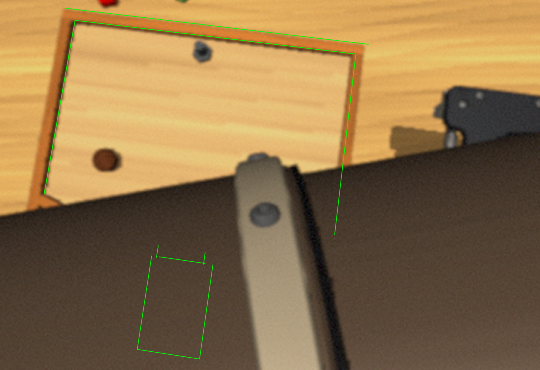

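View pics/side16.png

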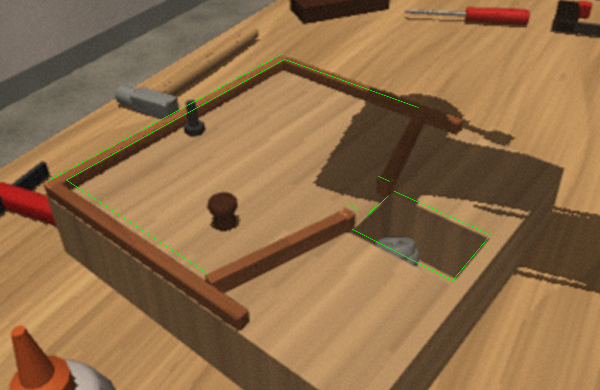

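```bash
python3 -c "
from station import arm
print(arm.job_done(), arm.get_state()['t'])"
```

```text
the job is handed in; nothing more can be done
the job is handed in; nothing more can be done
```

All three spacers went through the gate and into the slot one at a time, pushed with the closed fingertips and never gripped or lifted. I handed the job in with the clock at about 32 s of the 72 s allowed.

- **First two:** each went in with a single straight push, halted once partway to check its position.
- **Third:** I pushed it to the gate axis first, then straight through. The first push left it lying in the gate mouth at about x = -19 mm. I don't know why, since the fingers went as far forward as they had for the first two. A second, slower push tipped it in.
- **Last checks:** the side view shows no spacer left on the deck, and the knob and bolt standing where they were. The top view shows the knob and bolt in place too, but the arm hid the slot there. So I did not count all three spacers in the slot in one picture: I saw the first two lying there earlier and watched the third drop.
- **Forces:** the wrist force stayed within about 2 N at every reading, and the arm was clear of the tray at hand-in.

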